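Square the bored block against the drilling fence

ROBOT

A 6-joint arm with a two-finger parallel gripper is mounted at the origin on a cart in front of the work surface, level with it; the furniture and walls round the work are solid. World frame = base frame: x ahead of the robot, y to its left, z up, the work surface at z = 0. Lengths are in m, angles in degrees, forces in N, time in s.
With the tool pointing down it reaches from about 0.375 to 0.9 m from the base axis. Payload 3.1 kg.
Tool frame: the origin (TCP) lies on the centre line of the jaws, within the pads' length; the fingertips stand 14 mm ahead of it and the grasp point (between the pads) lies 5 mm behind it; y points along the fingers, x is the direction in which the jaws open and shut, and the axes are right-handed (so a half turn about y gives the same grasp; the last joint's range is limited). The gripper opens to 87 mm and grips with 3 to 60 N. Pads are 19 mm wide; open, the fingers measure 117 mm over their backs; the gripper's body (75 mm by 190 mm) begins 51 mm behind the grasp point.
Start: joints at [-81.045, 30.224, 82.088, -0, 67.689, -10.227], TCP at [0.205, -0.59, 0.237] pointing down, gripper open.
Joint ranges: [-176.69, 176.69], [-43.24, 126.21], [12.49, 139.97], [-82, 262], [0, 151.66], [-163.58, 163.58]. Speed limits (degrees/s): [159.86, 159.86, 180, 180, 180, 180].

INTERFACE

Orientations are given as a 3x3 rotation matrix whose columns are the frame's x, y, z axes.
In Python, from rig import bot gives the robot as it stands.
- The arm moves only by the tool jog_arm, never from a script. Its argument "rows" is a list that holds one entry, the list of rows, each a list of 6 numbers: the shift along the tool's x, y, z in m, then the turn, a rotation vector about the tool's x, y, z in degrees. A call has 1 to 8 rows; each row shifts and turns the commanded pose from where the row before left it, along the tool's axes as they then stand; what a row does not reach is not made up. A row lasts 1/10 s, in which the tool goes at most 50 mm and 8.59 degrees, less where a joint would pass 70% of its speed; a pose out of reach is approached as far as the arm can. A call is refused whole if a number of a shift passes 0.05 or a number of a turn 8.59, either way. A call with a gripper value outside its range is refused whole. "jaw" is the finger opening in m, from 0 to 0.087, set as the call begins (left out, the last holds). The fingers move at their own pace and stop on an object; the grip force is fixed at half the most. Time passes only in rows, so rows that do not move let the fingers close. It gives the time, the measured TCP pose, the force and the opening at its end, in the units of the state.
- bot.read_state(): the state, without advancing time (a new reading comes with each control period).
- bot.capture(name): name is "scene" or "top" or "wrist"; returns (picture, depth): 480x640x3 uint8, red, green, blue; 480x640 float32, m along the optical axis (not along the pixel's ray), 0 where there is no reading.
- bot.camera_params(name): a dict with "fov_y" (degrees; the focal length in pixels is half the picture's height over the tangent of half this angle, whatever the lens; pixels are square), "cx", "cy" (the principal point, pixels), "xyz" and "attitude" of the camera in the world. Camera axes: x right, y down, z forward; pixel columns grow to the right and rows downward; lengths in m; the calibration is good to about 2 mm. A picture is of the moment at which its call begins: read the wrist's pose just before it. camera_params takes no time and is no camera call; for the wrist camera it gives the pose at the moment of the call.
- bot.hand_in(): hands the job in, once; it reports no verdict.
Trained networks look in the newest picture that a camera, given by its name, has taken for a name from the list of things; names that differ only in an ending like _2 or _b are one class to them, and where a whole thing is asked for, a point or a joint stands for the part that bears it (a point fixed in the world has none). Each returns a list of dicts, best first, with "conf" (0 to 1); they miss things now and then, are a little off and sometimes report something else, mostly with a low value. They report only what shows in the picture. A call takes as long as a camera call. They do not tell look-alikes from the thing itself.
- bot.silhouettes(camera, target): "mask" (480x640 bool, what is visible of it).
- bot.landmark_of(camera, target): "xyz" ([x, y, z] in m, in world coordinates, good to about 4 mm: a listed point, or the origin of a listed thing).
The state is a dict: "time_s": time; "joint_positions": joint angles; "qvel": joint speeds; "tau": joint torques, N m; "position": TCP position; "tcp_rot": TCP orientation; "force": force on the tool from outside, world axes, zero at the start; "moment": the same for the moment, N m; "opening": opening from 0.0 (shut) to 1.0 (fully open).
Only numpy, scipy, OpenCV 4.12 (cv2) and the standard library are available. Lean on these libraries where they do the work, as an engineer would, in place of code of your own. Each camera call takes 0.05 s, during which the arm holds its last target. There are 200 camera calls.

TASK

Get the long dark block with the row of bored holes ready for drilling: push it across the bench, first at one end and then at the other as needed, until its long side lies flush along the front of the steel angle fence, with neither end sticking out past the fence. Slide it flat on the bench, do not lift it or tip it over, leave the other pieces where they are, and let go of it at the end.

Things in the scene. Friction and masses are not known exactly. Their poses are not given: they have to be found in the camera images.
- bored_block: Loose dark hardwood block, 150 long (its y), 30 wide (its x), 32 high mm, 0.10 to 0.20 kg, with a row of small holes bored in one long side; plain rectangular solid that slides on the bench. Origin at the centre of its underside, z up. Its +x long side is the one that faces the fence. It starts 80 to 105 mm in front of the fence (origin to fence face), turned up to 0.5 rad from parallel to either side.
- block_left_end (a point): Centre of the block's left end face (its +y end), 16 mm above its underside.
- block_right_end (a point): Centre of the block's right end face (its -y end), 16 mm above its underside.
- fence: Fixed steel angle iron screwed to the bench, 280 mm long (its y); upright leg 36 mm high and 4 mm thick, a foot 32 mm wide runs away from the robot behind it. Origin at mid-length on the lower edge of the flat front face; x points from the front face away from the robot (the way to push), z up. A block lying flush against it has its origin and both end points at x = -15 mm in this frame.
- polish_bar: Bystander, not to be moved: loose two-tone bar (half brown, half pale), 34 x 96 x 32 mm, no holes, to one side of the work.
- wood_ring_clamp: Bystander, not to be moved: loose light wooden ring clamp with a brass-coloured band, 36 x 110 x 21 mm, to the other side of the work.
Mind the look-alikes: they are no part of the job. What is shaped like the bored_block but turquoise is not meant.

How it is judged (in metres and radians):
At the end, for the whole second after the job is handed in: The block lies at rest flat on the bench, upright as it started, along the front of the fence: each end within 11 mm of touching the fence's front face, and neither end more than 10 mm past the end of the fence (x of block_left_end in the frame of fence between -0.026 and -0.008 m and x of block_right_end in the frame of fence between -0.026 and -0.008 m and y of bored_block in the frame of fence between -0.075 and 0.075 m and angle between bored_block's own z axis and vertical below 0.1 rad and height (world z) of bored_block below 0.008 m and linear speed of bored_block below 0.01 m/s).
It fails at once if the block is lifted more than 20 mm off the bench (height (world z) of bored_block above 0.02 m).
It fails at once if the block is tipped over (angle between bored_block's own z axis and vertical above 0.6 rad).
It fails at once if the two-tone bar is moved more than 20 mm (distance of polish_bar from where it was at the start of the episode above 0.02 m).
It fails at once if the wooden ring clamp is moved more than 20 mm (distance of wood_ring_clamp from where it was at the start of the episode above 0.02 m).
It also fails if it takes over 45 s, if anything falls off the work surface, if the arm or the gripper's body presses on something with over 40 N, if the wrist force passes 120 N, or if a joint passes its speed limit or range.

## Working session

There is one attempt and no reset: what is moved stays moved. The work goes in short steps, Python scripts to look and compute and a tool call to move; the robot and the scene stay as the last step left them, time stands still between calls to the robot, and variables do not carry over. Pictures are saved under pics/ and viewed, about 8 in all and at most 12, crops included, and the job is handed in when it is done.

Besides the shell and the picture viewer there is one more tool, called after ">>>" as name(argument=value, ...) on one line, values as JSON. jog_arm: Moves the arm, as the interface text tells. Its arguments: {"type":"object","properties":{"rows":{"type":"array","items":{"type":"array","items":{"type":"array","items":{"type":"number"}}}},"jaw":{"type":"number"}},"required":["rows"]}

```bash
mkdir -p pics; cat > h.py <<'E'
import numpy as np,cv2
from rig import bot
def xyz(cam,depth,P):
    f=240/np.tan(np.radians(P["fov_y"])/2)
    v,u=np.mgrid[:480,:640]
    c=np.stack([(u-P["cx"])/f*depth,(v-P["cy"])/f*depth,depth],-1)
    return c@np.array(P["attitude"]).T+np.array(P["xyz"])
E
python3 - <<'E'
from h import *
s=bot.read_state();print(s["time_s"],s["position"],np.round(s["tcp_rot"],3).tolist(),s["opening"])
for c in ["top","scene"]:
    im,d=bot.capture(c);P=bot.camera_params(c);print(c,P)
    cv2.imwrite(f"pics/{c}0.png",im[:,:,::-1]);np.save(f"{c}.npy",xyz(c,d,P))
    for t in ["bored_block","block_left_end","block_right_end","fence","polish_bar","wood_ring_clamp"]:
        try:print(t,[(round(r["conf"],2),np.round(r["xyz"],3).tolist()) for r in bot.landmark_of(c,t)][:4])
        except Exception as e:print(t,e)
E
```

```text
0.0 [ 0.20527042 -0.58957768  0.23556228] [[0.329, -0.0, 0.944], [-0.944, 0.002, 0.329], [-0.002, -1.0, 0.0]] 0.9949471930230924
top {'fov_y': 44.09293126924919, 'cx': 317.0909547784026, 'cy': 225.31457282253376, 'xyz': array([0.37707462, 0.03053981, 1.25602272]), 'attitude': array([[-0.02246373, -0.9892299 ,  0.14463607],
       [-0.99971642,  0.02337041,  0.00457244],
       [-0.00790339, -0.14449234, -0.98947436]])}
bored_block [(0.62, [0.544, 0.076, -0.0]), (0.57, [0.539, -0.153, -0.002]), (0.29, [0.578, 0.016, 0.018])]
block_left_end [(0.92, [0.472, -0.188, 0.018]), (0.63, [0.513, 0.144, 0.017])]
block_right_end [(0.89, [0.577, 0.012, 0.017]), (0.56, [0.601, -0.106, 0.021])]
fence [(0.61, [0.64, 0.075, -0.005])]
polish_bar [(0.63, [0.44, -0.284, -0.002])]
wood_ring_clamp [(0.75, [0.454, 0.351, 0.003]), (0.5, [0.543, 0.076, -0.002])]
scene {'fov_y': 48.477388998058686, 'cx': 324.29041824236447, 'cy': 248.80117882037558, 'xyz': array([-0.47140625,  0.70001776,  0.59535383]), 'attitude': array([[-0.55044419, -0.35096074,  0.75752079],
       [-0.83451506,  0.20476674, -0.51152243],
       [ 0.02440923, -0.91372706, -0.40559469]])}
bored_block [(0.74, [0.544, 0.082, -0.0])]
block_left_end [(0.78, [0.505, 0.15, 0.016]), (0.65, [0.474, -0.188, 0.014])]
block_right_end [(0.94, [0.577, 0.012, 0.016]), (0.76, [0.596, -0.111, 0.012])]
fence [(0.84, [0.638, 0.072, 0.002])]
polish_bar [(0.61, [0.438, -0.284, -0.0])]
wood_ring_clamp [(0.77, [0.453, 0.344, 0.006])]
```

View pics/top0.png

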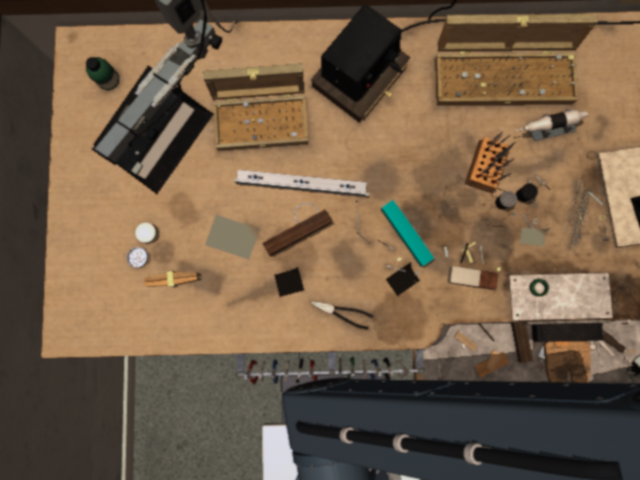

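```bash
python3 - <<'E'
from h import *
for c in ["top"]:
    W=np.load(c+".npy");im=cv2.imread(f"pics/{c}0.png")
    for nm,zr in [("block",(.024,.034)),("fence",(.0345,.045))]:
        m=((W[...,2]>zr[0])&(W[...,2]<zr[1])&(W[...,0]>.35)&(W[...,0]<.75)&(abs(W[...,1])<.45)).astype(np.uint8)
        m=cv2.morphologyEx(m,cv2.MORPH_OPEN,np.ones((2,2),np.uint8))
        n,l,st,ce=cv2.connectedComponentsWithStats(m)
        for i in range(1,n):
            if st[i,4]<60: continue
            p=W[l==i][:,:2].astype(np.float32);r=cv2.minAreaRect(p)
            print(nm,np.round(ce[i]),st[i,4],"box",np.round(cv2.boxPoints(r),3).tolist(),np.round(r[1],3),im[l==i].mean(0).astype(int),round(float(np.median(W[l==i][:,2])),4))
    print("floor z",np.median(W[300:330,300:340,2]))
E
```

```text
block [267. 143.] 123 box [[0.7289999723434448, 0.16699999570846558], [0.7360000014305115, 0.1120000034570694], [0.7509999871253967, 0.11299999803304672], [0.7440000176429749, 0.16899999976158142]] [0.015 0.056] [ 67  99 125] 0.0288
block [227. 145.] 105 box [[0.7269999980926514, 0.2460000067949295], [0.7300000190734863, 0.20000000298023224], [0.7490000128746033, 0.20100000500679016], [0.746999979019165, 0.24699999392032623]] [0.019 0.046] [ 71 104 129] 0.029
block [409. 234.] 776 box [[0.37700000405311584, 0.03099999949336052], [0.47600001096725464, -0.20900000631809235], [0.6159999966621399, -0.1509999930858612], [0.5170000195503235, 0.08799999952316284]] [0.151 0.259] [127 142   7] 0.0316
block [297. 233.] 818 box [[0.35899999737739563, 0.06700000166893005], [0.42800000309944153, -0.06800000369548798], [0.5899999737739563, 0.014999999664723873], [0.5210000276565552, 0.15000000596046448]] [0.182 0.152] [31 47 73] 0.0309
block [476. 279.] 535 box [[0.37700000405311584, 0.03099999949336052], [0.4189999997615814, -0.34700000286102295], [0.47099998593330383, -0.34200000762939453], [0.42899999022483826, 0.035999998450279236]] [0.052 0.38 ] [ 92 116 146] 0.0316
fence [489. 165.] 887 box [[0.31200000643730164, -0.03500000014901161], [0.6809999942779541, -0.40400001406669617], [0.746999979019165, -0.33899998664855957], [0.37700000405311584, 0.03099999949336052]] [0.093 0.522] [ 51  93 146] 0.0404
fence [159. 188.] 95 box [[0.628000020980835, 0.3720000088214874], [0.6539999842643738, 0.35100001096725464], [0.6650000214576721, 0.3630000054836273], [0.6389999985694885, 0.3840000033378601]] [0.016 0.033] [45 61 78] 0.038
floor z -0.0003103412137626105
```

The long dark brown bar at (297,233) and the turquoise one at (408,233) are the candidates. The dark brown one fits, since turquoise is excluded. The fence is the white strip (237,178)-(368,188), the polish bar is at (474,278) and the ring clamp at (172,279). I'll confirm with a crop and refine the poses.

```bash
python3 - <<'E'
from h import *
W=np.load("top.npy");im=cv2.imread("pics/top0.png")
c1=cv2.resize(im[165:265,220:380],None,fx=4,fy=4,interpolation=3)
sc=cv2.imread("pics/scene0.png")
P=bot.camera_params("scene");f=240/np.tan(np.radians(P["fov_y"])/2)
q=(np.array([.55,.08,.02])-P["xyz"])@P["attitude"];u,v=int(P["cx"]+f*q[0]/q[2]),int(P["cy"]+f*q[1]/q[2]);print(u,v)
c2=cv2.resize(sc[max(0,v-45):v+45,max(0,u-80):u+80],(640,200*90//50//2*2-360+180 if 0 else 200),interpolation=3)
cv2.imwrite("pics/c.png",np.vstack([c1[:390],c2]))
u0,v0=np.meshgrid(range(640),range(480))
z=W[...,2]
def fit(m,nm):
    p=W[m][:,:2];med=np.median(p,0);p=p[np.linalg.norm(p-med,axis=1)<.2]
    r=cv2.minAreaRect(p.astype(np.float32));print(nm,len(p),np.round(cv2.boxPoints(r),3).tolist(),np.round(r[1],3))
fit((z>.026)&(z<.035)&(abs(u0-297)<40)&(abs(v0-233)<28),"block")
F=(z>.022)&(z<.045)&(u0>228)&(u0<378)&(v0>165)&(v0<198);fit(F,"fence top")
p=W[F][:,:2]
for y in np.arange(-.06,.23,.03):
    s=p[abs(p[:,1]-y)<.012]
    if len(s):print(round(y,2),len(s),np.round([s[:,0].min(),np.median(s[:,0]),s[:,0].max()],4))
E
```

```text
300 265
block 961 [[0.4959999918937683, 0.1379999965429306], [0.5640000104904175, 0.004999999888241291], [0.5910000205039978, 0.01899999938905239], [0.5230000019073486, 0.15199999511241913]] [0.031 0.15 ]
fence top 402 [[0.6179999709129333, -0.06800000369548798], [0.6240000128746033, -0.06800000369548798], [0.6589999794960022, 0.20800000429153442], [0.652999997138977, 0.20800000429153442]] [0.278 0.006]
-0.06 29 [0.6196 0.6222 0.6246]
-0.03 34 [0.6234 0.6255 0.6288]
0.0 37 [0.6266 0.6297 0.633 ]
0.03 32 [0.6305 0.6332 0.6373]
0.06 33 [0.6341 0.6372 0.6404]
0.09 39 [0.6384 0.6407 0.6452]
0.12 36 [0.6415 0.6448 0.6488]
0.15 37 [0.6457 0.6485 0.6509]
0.18 31 [0.6498 0.6519 0.6564]
0.21 15 [0.6524 0.6547 0.6589]
```

View pics/c.png

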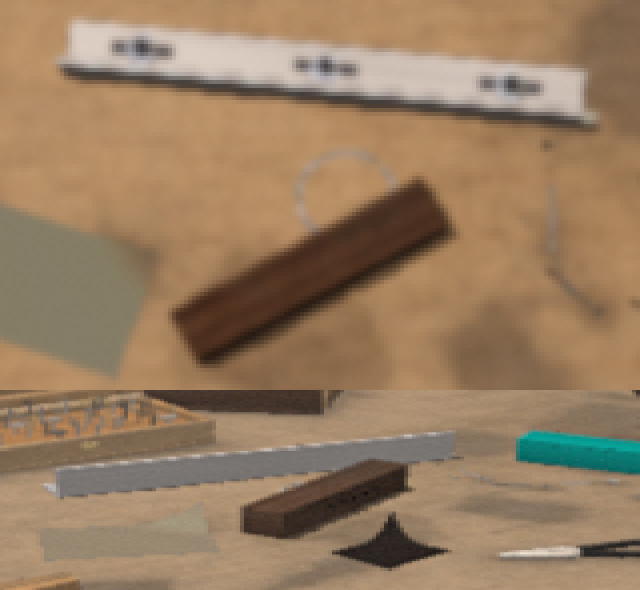

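The crop confirms it: the dark brown block has bored holes on its near side, and the other candidate is turquoise.

Measured poses:
- **Fence:** front face is about 7° off world y, with its origin near (0.637, 0.070).
- **Block:** centre is at (0.5435, 0.0785), with the left end trailing by about 34°.

My plan is to push with both fingertips, spread parallel to the fence. They touch the left end first, then square the block up against the fence.

>>> jog_arm(rows=[[[0,0,0,0,6.56,0],[0,0,0,0,6.56,0],[0,0,0,0,6.56,0],[0,0,0,0,6.56,0],[-0.025,0,0.042,0,0,0],[-0.025,0,0.042,0,0,0],[-0.025,0,0.042,0,0,0],[-0.025,0,0.042,0,0,0]]], jaw=0.07)

```text
time_s: 1.5
position: [0.3858, -0.511, 0.2367]
tcp_rot: [[-0.124, 0.0, 0.992], [-0.992, -0.0, -0.124], [0.0, -1.0, 0.0]]
force: [-0.1, -0.6, 0.3]
opening: 0.805
```

```bash
python3 - <<'E'
from h import *
W=np.load("top.npy");z=W[...,2]
for a,b,c,d in [(270,292,273,305),(300,305,375,328),(215,260,205,262)]: print(np.round(np.percentile(z[a:b,c:d],[5,50,95,99]),4))
for t in [(.46,.086)]:
    i=np.unravel_index(np.argmin(np.hypot(W[...,0]-t[0],W[...,1]-t[1])),z.shape);print(i)
m=(W[...,0]>.4)&(W[...,0]<.5)&(W[...,1]>.0)&(W[...,1]<.16)&(z>.004);print("above bench",m.sum(),np.argwhere(m)[:5])
E
```

```text
[-0.0044 -0.0002  0.0047  0.0182]Traceback (most recent call last):
  File "<stdin>", line 3, in <module>
    return _quantile_unchecked(
        a, q, axis, out, overwrite_input, method, keepdims, weights)
    return _ureduce(a,
                    func=_quantile_ureduce_func,
    ...<5 lines>...
                    overwrite_input=overwrite_input,
                    method=method)
    r = func(a, **kwargs)
    result = _quantile(arr,
                       quantiles=q,
    ...<2 lines>...
                       out=out,
                       weights=wgt)
    slices_having_nans = np.isnan(arr[-1, ...])
                                  ~~~^^^^^^^^^
IndexError: index -1 is out of bounds for axis 0 with size 0
```

>>> jog_arm(rows=[[[-0.05,0,0,0,0,0],[-0.05,0,0,0,0,0],[-0.05,0,0,0,0,0],[-0.05,0,0,0,0,0],[-0.05,0,0,0,0,0],[-0.05,0,0,0,0,0],[-0.05,0,0,0,0,0],[-0.05,0,0,0,0,0]]])

```text
time_s: 2.3
position: [0.4336, -0.1129, 0.2369]
tcp_rot: [[-0.124, 0.001, 0.992], [-0.992, -0.0, -0.124], [0.0, -1.0, 0.001]]
force: [0.8, -0.1, -0.1]
opening: 0.805
```

>>> jog_arm(rows=[[[-0.05,0,0,0,0,0],[-0.05,0,0,0,0,0],[-0.05,0,0,0,0,0],[-0.05,0,0,0,0,0],[0,0.04,0,0,0,0],[0,0.04,0,0,0,0],[0,0,0,0,0,0],[0,0,0,0,0,0]]])

```text
time_s: 3.1
position: [0.4581, 0.0837, 0.1566]
tcp_rot: [[-0.123, -0.001, 0.992], [-0.992, 0.0, -0.123], [0.0, -1.0, -0.001]]
force: [0.3, 0.7, -0.0]
opening: 0.806
```

>>> jog_arm(rows=[[[0,0.035,0,0,0,0],[0,0.035,0,0,0,0],[0,0.025,0,0,0,0],[0,0.02,0,0,0,0],[0,0.01,0,0,0,0],[0,0.009,0,0,0,0],[0,0,0,0,0,0],[0,0,0,0,0,0]]])

```text
time_s: 3.9
position: [0.4589, 0.0836, 0.0234]
tcp_rot: [[-0.123, 0.002, 0.992], [-0.992, -0.0, -0.123], [-0.0, -1.0, 0.002]]
force: [-0.6, 0.2, -0.6]
opening: 0.804
```

```bash
python3 - <<'E'
from h import *
im,d=bot.capture("wrist");cv2.imwrite("pics/w1.png",im[:,:,::-1])
im,d=bot.capture("scene");cv2.imwrite("pics/s1.png",cv2.resize(im[180:380,150:470,::-1],None,fx=2.5,fy=2.5))
E
```

```text
(no output)
```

View pics/s1.png

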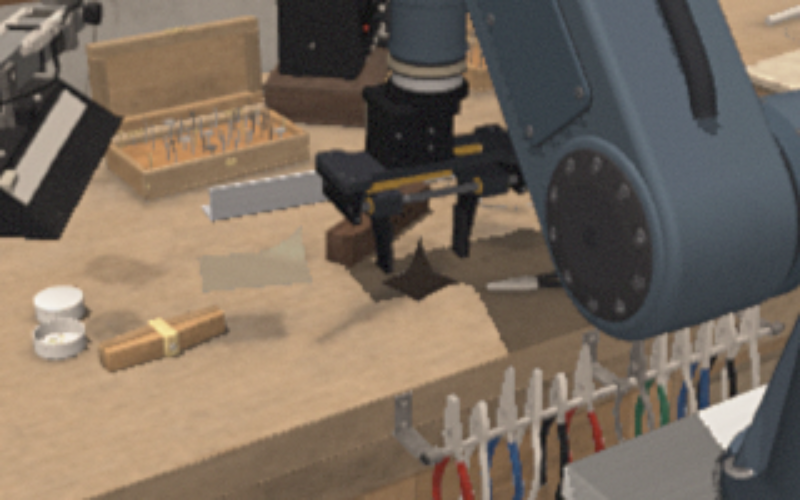

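The gripper stands in front of the block on the robot's side. The left fingertip is near (383,265), just by the block's left end at (345,245). Now I'll push along the fence normal.

>>> jog_arm(rows=[[[0,0,0.01,0,0,0],[0,0,0.01,0,0,0],[0,0,0.01,0,0,0],[0,0,0.01,0,0,0],[0,0,0.01,0,0,0],[0,0,0.01,0,0,0],[0,0,0.01,0,0,0],[0,0,0,0,0,0]]])

```text
time_s: 4.8
position: [0.5302, 0.0748, 0.0227]
tcp_rot: [[-0.123, 0.004, 0.992], [-0.992, -0.0, -0.123], [-0.0, -1.0, 0.004]]
force: [-0.3, -0.5, -0.9]
opening: 0.803
```

```bash
cat > chk.py <<'E'
from h import *
for c in ["top","scene"]:
    im,d=bot.capture(c);cv2.imwrite(f"pics/{c}_n.png",im[:,:,::-1])
    for t in ["bored_block","block_left_end","block_right_end"]:
        for r in bot.landmark_of(c,t)[:2]:
            q=np.array(r["xyz"])[:2]-[.637,.070];print(c,t,round(r["conf"],2),"xf,yf",np.round([q@[.992,-.1235],q@[.1235,.992]],3))
E
python3 chk.py
```

```text
top bored_block 0.69 xf,yf [-0.073 -0.234]
top block_left_end 0.94 xf,yf [-0.13  -0.279]
top block_left_end 0.4 xf,yf [-0.149 -0.376]
top block_right_end 0.73 xf,yf [-0.015 -0.181]
top block_right_end 0.58 xf,yf [-0.045 -0.075]
scene bored_block 0.57 xf,yf [-0.067  0.001]
scene block_left_end 0.85 xf,yf [-0.09  0.07]
scene block_right_end 0.82 xf,yf [-0.051 -0.076]
scene block_right_end 0.57 xf,yf [-0.018 -0.181]
```

>>> jog_arm(rows=[[[0,0,0.008,0,0,0],[0,0,0.008,0,0,0],[0,0,0.008,0,0,0],[0,0,0.008,0,0,0],[0,0,0.008,0,0,0],[0,0,0.008,0,0,0],[0,0,0.006,0,0,0],[0,0,0,0,0,0]]])

```text
time_s: 6.0
position: [0.5832, 0.0682, 0.0227]
tcp_rot: [[-0.123, 0.003, 0.992], [-0.992, -0.0, -0.123], [-0.0, -1.0, 0.003]]
force: [-0.2, -0.2, -0.5]
opening: 0.803
```

```bash
python3 chk.py
```

```text
top bored_block 0.76 xf,yf [-0.072 -0.234]
top block_right_end 0.61 xf,yf [-0.014 -0.18 ]
scene bored_block 0.71 xf,yf [-0.028 -0.006]
scene block_left_end 0.92 xf,yf [-0.028  0.069]
scene block_right_end 0.65 xf,yf [-0.218  0.251]
scene block_right_end 0.63 xf,yf [-0.019 -0.182]
```

>>> jog_arm(rows=[[[0,0,0.002,0,0,0],[0,0,0.002,0,0,0],[0,0,0.002,0,0,0],[0,0,0.002,0,0,0],[0,0,0.002,0,0,0],[0,0,0,0,0,0]]])

```text
time_s: 7.0
position: [0.592, 0.0672, 0.0225]
tcp_rot: [[-0.123, 0.001, 0.992], [-0.992, -0.0, -0.123], [-0.0, -1.0, 0.001]]
force: [-1.3, 0.3, 0.4]
opening: 0.803
```

>>> jog_arm(rows=[[[0,0,0.001,0,0,0],[0,0,0.001,0,0,0],[0,0,0,0,0,0]]])

```text
time_s: 7.3
position: [0.5933, 0.0671, 0.0225]
tcp_rot: [[-0.123, 0.001, 0.992], [-0.992, -0.0, -0.123], [-0.0, -1.0, 0.001]]
force: [-0.7, 0.3, -0.1]
opening: 0.802
```

>>> jog_arm(rows=[[[0,0,0.001,0,0,0],[0,0,0.001,0,0,0],[0,0,0,0,0,0]]])

```text
time_s: 7.6
position: [0.5948, 0.0669, 0.0225]
tcp_rot: [[-0.123, -0.001, 0.992], [-0.992, 0.0, -0.123], [-0.0, -1.0, -0.001]]
force: [-2.1, 0.0, 1.3]
opening: 0.806
```

>>> jog_arm(rows=[[[0,0,0.001,0,0,0],[0,0,0.001,0,0,0],[0,0,0,0,0,0]]])

```text
time_s: 7.9
position: [0.5948, 0.0669, 0.0225]
tcp_rot: [[-0.123, -0.005, 0.992], [-0.992, 0.0, -0.123], [0.0, -1.0, -0.005]]
force: [-6.8, 0.5, 4.2]
opening: 0.805
```

>>> jog_arm(rows=[[[0,0,0.001,0,0,0],[0,0,0,0,0,0]]])

```text
time_s: 8.1
position: [0.5948, 0.0669, 0.0225]
tcp_rot: [[-0.123, -0.007, 0.992], [-0.992, 0.001, -0.123], [0.0, -1.0, -0.007]]
force: [-7.3, 0.6, 6.4]
opening: 0.808
```

The TCP has stopped and the force is rising, so the block is on the fence. I'll back off, lift clear and look.

>>> jog_arm(rows=[[[0,0,-0.003,0,0,0],[0,0,-0.01,0,0,0],[0,0,-0.03,0,0,0],[0,0,-0.03,0,0,0],[0,-0.04,-0.02,0,0,0],[0,-0.045,-0.02,0,0,0],[0,-0.045,0,0,0,0],[0,-0.045,0,0,0,0]]])

```text
time_s: 8.9
position: [0.4856, 0.0804, 0.1993]
tcp_rot: [[-0.122, 0.002, 0.992], [-0.992, -0.0, -0.122], [0.0, -1.0, 0.002]]
force: [1.7, 0.4, -0.5]
opening: 0.804
```

>>> jog_arm(rows=[[[0.05,0,0,0,0,0],[0.05,0,0,0,0,0],[0.05,0,0,0,0,0],[0.05,0,0,0,0,0],[0.05,0,0,0,0,0],[0.05,0,0,0,0,0],[0.05,0,0,0,0,0],[0,0,0,0,0,0]]])

```text
time_s: 9.7
position: [0.444, -0.2749, 0.1983]
tcp_rot: [[-0.129, 0.005, 0.992], [-0.992, -0.008, -0.129], [0.007, -1.0, 0.006]]
force: [0.7, 0.5, 0.5]
opening: 0.805
```

```bash
python3 chk.py; python3 - <<'E'
from h import *
im,d=bot.capture("top");W=xyz("top",d,bot.camera_params("top"));z=W[...,2]
R=(W[...,0]>.55)&(W[...,0]<.68)&(W[...,1]>-.09)&(W[...,1]<.23)&(z>.022)&(z<.045)
q=W[R][:,:2]-[.637,.070];xf=q@[.992,-.1235];yf=q@[.1235,.992]
for y in np.arange(-.13,.14,.02):
    s=xf[abs(yf-y)<.01]
    if len(s):print(round(y,2),len(s),np.round([s.min(),np.median(s),s.max()],4))
B=(xf<-.006);print("block y range",yf[B].min(),yf[B].max(),"z",np.median(W[R][B][:,2]))
cv2.imwrite("pics/f.png",cv2.resize(im[150:300,140:520,::-1],None,fx=2.1,fy=2.1,interpolation=3))
for t in ["polish_bar","wood_ring_clamp"]: print(t,[np.round(r["xyz"],3) for r in bot.landmark_of("top",t)][:1])
E
```

```text
top bored_block 0.73 xf,yf [-0.071 -0.238]
top bored_block 0.69 xf,yf [-0.016 -0.013]
top block_left_end 0.94 xf,yf [-0.009  0.068]
top block_left_end 0.62 xf,yf [-0.13  -0.277]
top block_right_end 0.74 xf,yf [-0.014 -0.18 ]
top block_right_end 0.63 xf,yf [-0.017 -0.083]
scene bored_block 0.57 xf,yf [-0.016 -0.003]
scene block_left_end 0.69 xf,yf [-0.017  0.071]
scene block_right_end 0.8 xf,yf [-0.015 -0.084]
scene block_right_end 0.65 xf,yf [-0.018 -0.181]
-0.13 27 [-0.0012  0.0009  0.0037]
-0.11 29 [-0.0002  0.0011  0.0043]
-0.09 53 [-0.03   -0.0002  0.0041]
-0.07 161 [-0.0306 -0.0131  0.0039]
-0.05 161 [-0.0303 -0.0133  0.0039]
-0.03 158 [-0.0304 -0.0132  0.005 ]
-0.01 162 [-0.0305 -0.0135  0.0041]
0.01 161 [-0.0306 -0.0134  0.0048]
0.03 160 [-0.0301 -0.0126  0.0049]
0.05 160 [-0.0303 -0.0129  0.0051]
0.07 73 [-0.0306 -0.0052  0.0049]
0.09 27 [-0.0004  0.0012  0.0035]
0.11 30 [-0.0001  0.0012  0.0044]
0.13 26 [-0.0003  0.0012  0.004 ]
block y range -0.08325821796839891 0.0666817050935424 z 0.031441543816330464
polish_bar []
wood_ring_clamp [array([0.45 , 0.352, 0.003])]
```

View pics/f.png

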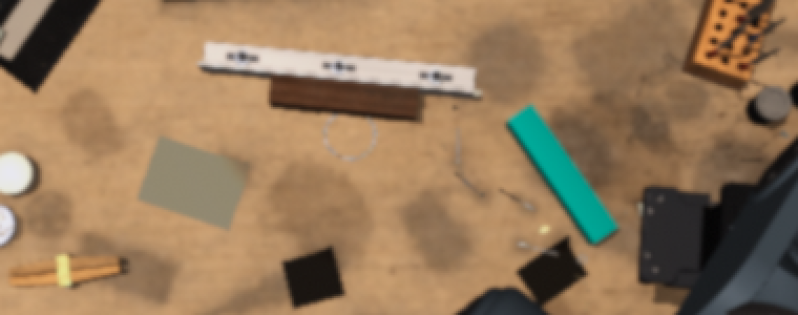

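The picture shows the dark block lying flush along the front of the fence, from (270,95) to (422,108), within its ends. The near side sits at x = -0.030 over the whole length, and y is about -0.008. The turquoise block and the clamp have not moved, and the gripper is clear. Handing in.

```bash
python3 -c "
from rig import bot
print(bot.hand_in())"
```

```text
the job is handed in; nothing more can be done
None
```

The dark bored block now lies flat and flush along the front of the fence, and I handed the job in after about 10 s of robot time. I pushed it with both fingertips spread parallel to the fence. The left end came round first, then the whole block slid up until the TCP stopped moving at about 7 N. I then backed off and lifted the gripper clear.

**Last checks, in the fence frame:**
- **Flush:** depth from the top camera put the near side at x = -30 mm along the whole length, which is the block's full width. The origin and both ends are therefore at about x = -15 mm.
- **Centred:** the block's origin is at about y = -8 mm, so neither end passes the end of the fence.
- **Flat:** its top is at z = 31 mm, as it should be for a block lying flat on the bench.

**What disagreed or went unchecked:**
- One network reading from the top camera put the left end at x = -9 mm. The scene camera gave -17 mm, and depth gave about -15 mm.
- The networks also kept reporting the turquoise look-alike, which I ignored.
- The ring clamp read as unmoved to within about 4 mm. The polish bar was hidden under the arm in the last picture, so I could not re-measure it. The fingers were lowered only by the block and always stayed at least 0.15 m above the bench near the bar.

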